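# Find the slotted valve bonnet and scrap it

## Task

One of the three look-alike valve bonnets on the bench has a slot milled in its underside and is scrap. Tip all three over on their sides so that their undersides can be seen, and set the slotted one down in the steel tray, without dropping it, lying on its side with the slot showing. Leave the two sound ones lying tipped over on the bench outside the tray, and do not push about the oil bottle, the wrench or the dark steel block.

Things in the scene. Friction and masses are not known exactly. Their poses are not given: they have to be found in the camera images.
- bonnet_a_mid (a point): One of three look-alike valve bonnets; any of them may be the slotted one. Square white plastic flange 88 x 88 x 10 mm on a square steel stem 24 x 24 mm that rises 66 mm from its middle; 76 mm tall, 0.3 to 0.55 kg. Starts upright, flange down. Point: on the stem's axis, 38 mm above the underside; z along the stem to its free end, x and y square to the sides of flange and stem.
- bonnet_b_mid (a point): One of three look-alike valve bonnets; any of them may be the slotted one. Size, point and axes as for bonnet_a. The slotted one of the three has in the middle of its underside a blind slot 60 mm long (along x), 18 mm wide, 6 mm deep, with a dark bottom; the other two undersides are plain and flat. The slot cannot be seen from above or the sides while upright.
- bonnet_c_mid (a point): One of three look-alike valve bonnets; any of them may be the slotted one. Size, point and axes as for bonnet_a. Mass centre 33 mm from the underside: with a flange edge on the bench and tipped over 55 deg or more it falls over by itself and rests on that edge and the stem's end: z then points 26 deg below level, the underside faces 26 deg above level, the point is 27 mm above what it lies on.
- tray: fixed open sheet-steel tray, 220 mm (x) by 200 mm (y) outside, 35 mm high, walls and floor 4 to 5 mm thick, open on top, inside empty. Origin at the centre of its underside, on the bench.
- oil: upright oil bottle, 60 mm diameter, 100 mm tall, a bystander; origin at the centre of its underside
- wrench: steel wrench 200 mm long lying flat, a bystander; origin near its middle, x along it
- shim: dark steel block 70 x 50 x 20 mm, a bystander; origin at the centre of its underside
There are look-alikes about, which are no part of the job. Leave any red look-alike of the part that bears bonnet_a_mid alone. What is shaped like the part that bears bonnet_b_mid but red is not meant.

How it is judged:
By the outcome, as a careful person would: the job done as asked, in the order asked, and still so for the second after the job is handed in, with the robot touching nothing.
It also fails if it takes over 67 s, if anything falls off the work surface, if the arm or the gripper's body presses on something with over 40 N, if the wrist force passes 120 N, or if a joint passes its speed limit or range.

## Robot

A 6-joint arm with a two-finger parallel gripper is mounted at the origin on the work surface. World frame = base frame: x ahead of the robot, y to its left, z up, the work surface at z = 0. Lengths are in m, angles in rad, forces in N, time in s.
With the tool pointing down it reaches from about 0.375 to 0.9 m from the base axis. Payload 3.1 kg.
Tool frame: the origin (TCP) lies midway between the tips of the shut fingers; the grasp point (between the pads) lies 19 mm behind it; z points along the fingers, y is the line along which they close (so a half turn about z gives the same grasp; the last joint's range is limited). The gripper opens to 85 mm and grips with 20 to 120 N. Pads are 22 mm wide; open, the fingers measure 114 mm over their backs; the gripper's body (76 mm by 85 mm) begins 54 mm behind the grasp point. The pads swing forward as they close: fully open they stand 13 mm farther back than shut.
Start: joints at [1.097, 0.527, 1.433, -0, 1.181, -0.178], TCP at [0.182, 0.598, 0.231] pointing down, gripper open.
Joint ranges: [-3.08, 3.08], [-0.75, 2.2], [0.22, 2.44], [-1.43, 4.57], [0, 2.65], [-2.85, 2.85]. Speed limits (rad/s): [2.79, 2.79, 3.14, 3.14, 3.14, 3.14].

## Interface

Orientations are given as a unit quaternion [x, y, z, w].
In Python, from workcell import bot gives the robot as it stands.
- The arm moves only by the shell command python3 -m pendant 'ROWS' [FORCE]. ROWS is text: rows parted by semicolons, each of 5 numbers parted by spaces: the shift along the tool's x, y, z in cm, then the turn about the tool's z in degrees, then the gripper's target within -1 to 1 (fully open at 1, half-way at 0, shut at -1). A call has 1 to 12 rows; each row shifts and turns the commanded pose from where the row before left it, along the tool's axes as they then stand; what a row does not reach is not made up. A row lasts 1/10 s, in which the tool goes at most 50 mm and 8.59 degrees, less where a joint would pass 70% of its speed; a pose out of reach is approached as far as the arm can. A call with a gripper value outside its range is refused whole. The fingers move at their own pace and stop on an object; FORCE is the grip in N (left out, the last holds). Time passes only in rows, so rows that do not move let the fingers close. It gives the time, the measured TCP pose, the force, the opening and the grip force at its end, in the units of the state.
- bot.read_state(): the state, without advancing time (a new reading comes with each control period).
- bot.read_camera(name): name is "side" or "top" or "wrist"; returns a dict with "frame" (480x640x3 uint8, red, green, blue), "fx", "fy", "cx", "cy" (pixels), "distortion" ([k1, k2, p1, p2, k3] as OpenCV has them; the pictures are not rectified), "eye" and "rotation" of the camera in the world; the wrist camera has in their place "mount" (4x4, takes a point from camera to tool coordinates, whose origin is the TCP and whose axes are the flange's). Camera axes: x right, y up, looking along -z (the intrinsics and any distortion apply to the point x, -y, -z); pixel columns grow to the right and rows downward; lengths in m; the calibration is good to about 2 mm. A picture is of the moment at which its call begins: read the wrist's pose just before it. There is no depth.
- bot.finish_job(): hands the job in; it is judged then, once.
The state is a dict: "time": time; "joint_positions": joint angles; "joint_velocities": joint speeds; "effort": joint torques, N m; "ee_pos": TCP position; "tcp_rot": TCP orientation; "wrist_force": force on the tool from outside, world axes, zero at the start; "ft_torque": the same for the moment, N m; "opening": finger opening in m; "grasp_force": force on a finger pad.
Only numpy, scipy, OpenCV 4.12 (cv2) and the standard library are available. Lean on these libraries where they do the work, as an engineer would, in place of code of your own. Each camera call takes 0.05 s, during which the arm holds its last target. There are 200 camera calls.

## Working session

There is one attempt and no reset: what is moved stays moved. The work goes in short steps, Python scripts to look and compute and a shell command to move; the robot and the scene stay as the last step left them, time stands still between calls to the robot, and variables do not carry over. Pictures are saved under pics/ and viewed, at most 10 in all, crops included, and the job is handed in when it is done.

```bash
mkdir -p pics; cat > h.py <<'E'
import numpy as np, cv2
from workcell import bot
from scipy.spatial.transform import Rotation as R
def snap(n,f):
    s=bot.read_state(); c=bot.read_camera(n); cv2.imwrite(f,c["frame"][:,:,::-1])
    if n=="wrist":
        M=np.eye(4);M[:3,:3]=R.from_quat(s["tcp_rot"]).as_matrix();M[:3,3]=s["ee_pos"]
        W=M@np.array(c["mount"]); c["eye"]=W[:3,3]; c["rotation"]=W[:3,:3]
    c.pop("frame"); c={k:(np.array(v) if k!='mount' else v) for k,v in c.items()}
    np.save(f+".npy",c,allow_pickle=True); return c
def K(c): return np.array([[c["fx"],0,c["cx"]],[0,c["fy"],c["cy"]],[0,0,1.]],float)
def rotm(c):
    r=np.array(c["rotation"],float)
    return r if r.shape==(3,3) else R.from_quat(r).as_matrix()
def load(f): return np.load(f+".npy",allow_pickle=True).item()
def px2w(c,uv,z):
    p=cv2.undistortPoints(np.array(uv,float).reshape(-1,1,2),K(c),np.array(c["distortion"],float)).reshape(-1,2)
    d=np.c_[p[:,0],-p[:,1],-np.ones(len(p))]@rotm(c).T
    return c["eye"]+d*((z-c["eye"][2])/d[:,2])[:,None]
def w2px(c,P):
    q=(np.array(P,float).reshape(-1,3)-c["eye"])@rotm(c); q=q*[1,-1,-1]
    return cv2.projectPoints(q,np.zeros(3),np.zeros(3),K(c),np.array(c["distortion"],float))[0].reshape(-1,2)
E
python3 - <<'E'
from h import *
for n in ("top","side"):
    c=snap(n,f"pics/{n}0.png"); print(n,c["eye"],c["rotation"],c["fx"],c["distortion"])
s=bot.read_state(); print(s["ee_pos"],s["tcp_rot"],s["time"],s["opening"])
E
```

```text
top [0.35819242 0.01271721 1.12140839] [ 0.04013581 -0.0518873  -0.69577376  0.71525918] 473.0379293041448 [0.0069804 0.        0.        0.        0.       ]
side [ 0.28164209 -0.82300388  0.77141988] [ 0.42939439 -0.05669675 -0.09653308  0.89615138] 567.2247147139385 [-0.16736006  0.          0.          0.          0.        ]
[0.181837  0.5972763 0.2304283] [ 1.47330799e-01  9.89086778e-01 -9.40297578e-04 -3.10473685e-04] 0.1 0.08531263119641232
```

View pics/top0.png

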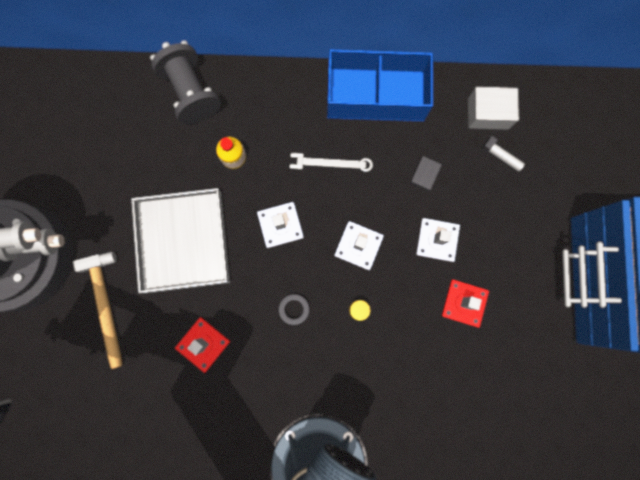

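View pics/side0.png

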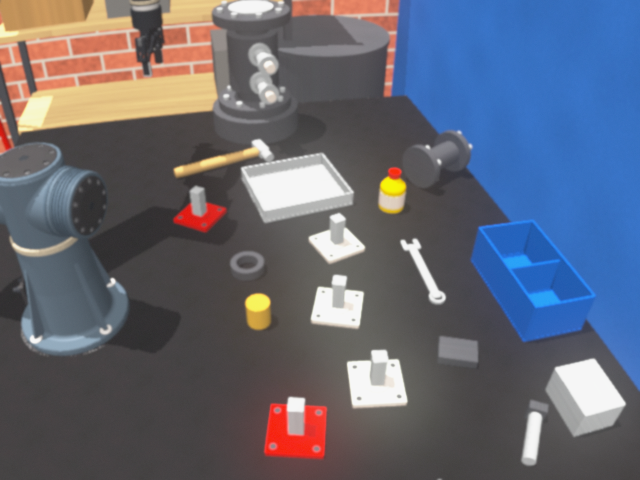

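Top view: the candidates are three white bonnets at px (280,225), (359,245) and (438,240). The red look-alikes at (202,345) and (466,303) are excluded. The tray is at (180,240), oil at (231,152), wrench at (331,162) and the dark block at (427,173). The side view agrees, with white bonnets at (337,240), (338,300) and (377,375). I'll check this choice in one close crop.

```bash
python3 - <<'E'
from h import *
im=cv2.imread("pics/top0.png")
cv2.imwrite("pics/crop1.png",cv2.resize(im[190:290,245:475],None,fx=3.4,fy=3.4,interpolation=cv2.INTER_CUBIC))
c=load("pics/top0.png")
print("tray rim",px2w(c,[(131,197),(220,188),(229,290),(138,293)],.035).round(3).tolist())
print("oil,wr ends,shim,ring,yel,red",px2w(c,[(234,160),(292,160),(372,165),(427,173),(293,310),(360,310),(466,303)],.005).round(3).tolist())
m=(im.min(2)>150).astype(np.uint8)
for b in [(280,225),(359,245),(438,240)]:
    r=np.zeros_like(m); r[b[1]-30:b[1]+30,b[0]-30:b[0]+30]=1
    p=np.argwhere(m*r)[:,::-1]
    w=px2w(c,p,.01)[:,:2]; rc=cv2.minAreaRect(w.astype(np.float32)*1000); print(rc)
E
```

```text
tray rim [[0.594, 0.449, 0.035], [0.622, 0.245, 0.035], [0.385, 0.211, 0.035], [0.373, 0.416, 0.035]]
oil,wr ends,shim,ring,yel,red [[0.7, 0.221, 0.005], [0.705, 0.081, 0.005], [0.698, -0.114, 0.005], [0.683, -0.249, 0.005], [0.344, 0.066, 0.005], [0.348, -0.091, 0.005], [0.371, -0.34, 0.005]]
((544.4599609375, 103.99566650390625), (91.63433837890625, 91.24141693115234), 17.610593795776367)
((499.9801025390625, -84.96280670166016), (91.25251770019531, 91.32231903076172), 69.09698486328125)
((519.543701171875, -273.58502197265625), (91.4113998413086, 91.6757583618164), 80.93492126464844)
```

View pics/crop1.png

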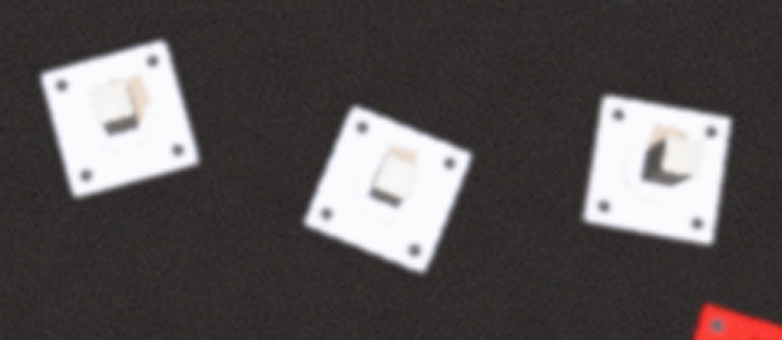

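The crop shows three white square flanges with steel stems, centred at about crop px (120,118), (388,190) and (658,170). All measure about 91 mm with blur, which fits 88 mm, and a red one shows at bottom right. I'll tip C, then B, then A by pushing the top of each stem toward −y, where there's free space.

```bash
cat >> h.py <<'E'
def go(x,y,z,ang=None,s=None):
    """ang: wanted world angle of tool x (deg, mod 180). prints total shift cm in present tool axes, and turn"""
    s=s or bot.read_state(); T=R.from_quat(s["tcp_rot"]).as_matrix()
    d=T.T@(np.array([x,y,z])-s["ee_pos"])*100; a=np.degrees(np.arctan2(T[1,0],T[0,0]))
    t=None if ang is None else -((ang-a+90)%180-90)
    print("t",round(s["time"],2),"pos",np.round(s["ee_pos"],4),"xang",round(a,1),"op",round(s["opening"],4),"F",np.round(s["wrist_force"],1),"| shift",d.round(2),"turn",None if t is None else round(t,1))
E
python3 -m pendant '-3.8 -1.5 0 0 -1;-3.8 -1.5 0 0 -1;-3.8 -1.5 0 0 -1;-3.8 -1.5 0 0 -1;-3.8 -1.5 0 0 -1;-3.8 -1.5 0 0 -1;-3.8 -1.5 0 0 -1;-3.8 -1.5 0 0 -1;-3.8 -1.5 0 0 -1;-3.8 -1.5 0 0 -1;0 0 0 0 -1' 40
python3 -c "
from h import *
go(.527,-.229,.16,80.9)"
```

```text
time: 1.2
ee_pos: [0.5064, 0.3403, 0.2309]
tcp_rot: [0.15, 0.989, -0.0, 0.001]
wrist_force: [-0.1, -0.0, -0.5]
opening: -0.0001
grasp_force: 0.0
t 1.2 pos [0.5064 0.3403 0.2309] xang 162.7 op -0.0001 F [-0.1 -0.  -0.5] | shift [-18.85 -53.75   7.15] turn 81.8
```

```bash
python3 -m pendant '-1.57 -4.48 0 0 -1;-1.57 -4.48 0 0 -1;-1.57 -4.48 0 0 -1;-1.57 -4.48 0 0 -1;-1.57 -4.48 0 0 -1;-1.57 -4.48 0 0 -1;-1.57 -4.48 0 0 -1;-1.57 -4.48 0 0 -1;-1.57 -4.48 0 0 -1;-1.57 -4.48 0 0 -1;-1.57 -4.48 0 0 -1;-1.57 -4.48 0 0 -1'
python3 -m pendant '0 0 0.7 8.2 -1;0 0 0.7 8.2 -1;0 0 0.7 8.2 -1;0 0 0.7 8.2 -1;0 0 0.7 8.2 -1;0 0 0.7 8.2 -1;0 0 0.7 8.2 -1;0 0 0.7 8.2 -1;0 0 0.7 8.2 -1;0 0 0.7 8.2 -1;0 0 0 0 -1'
python3 -c "
from h import *
go(.5266,-.229,.068,80.9)"
```

```text
time: 2.4
ee_pos: [0.525, -0.2265, 0.231]
tcp_rot: [0.147, 0.989, 0.0, -0.0]
wrist_force: [1.3, 0.6, 0.1]
opening: 0.0004
grasp_force: 0.0
time: 3.5
ee_pos: [0.5246, -0.2242, 0.1601]
tcp_rot: [0.76, 0.65, -0.0, -0.002]
wrist_force: [-0.4, 0.3, 1.0]
opening: 0.0002
grasp_force: 0.0
t 3.5 pos [ 0.5246 -0.2242  0.1601] xang 81.1 op 0.0002 F [-0.4  0.3  1. ] | shift [-0.45  0.3   9.21] turn 0.2
```

```bash
python3 -m pendant '0 0.3 3 0 -1;0 0 3 0 -1;0 0 3 0 -1;0 0 0 0 -1;-1 0 0 0 -1;-1 0 0 0 -1;-1 0 0 0 -1;-1 0 0 0 -1;-1 0 0 0 -1;-1 0 0 0 -1'
python3 - <<'E'
from h import *
go(.5195,-.2736,.068,80.9)
a=snap("top","pics/top1.png");snap("side","pics/side1.png")
t=cv2.imread("pics/top1.png")[190:310,380:540];s=cv2.imread("pics/side1.png")[280:440,280:500]
cv2.imwrite("pics/m1.png",np.hstack([cv2.resize(t,(400,300)),cv2.resize(s,(400,300))]))
E
```

```text
time: 4.5
ee_pos: [0.5189, -0.286, 0.0719]
tcp_rot: [0.76, 0.65, 0.0, -0.0]
wrist_force: [1.2, 2.6, 2.2]
opening: 0.0002
grasp_force: 1.7
t 4.5 pos [ 0.5189 -0.286   0.0719] xang 81.0 op 0.0002 F [1.2 2.6 2.2] | shift [ 1.23 -0.14  0.39] turn 0.1
```

View pics/m1.png

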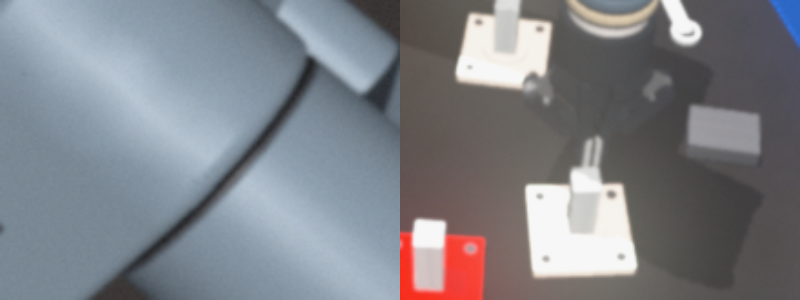

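The bonnet slid upright (side crop, stem at about px (585,205)) and didn't tip, so friction is too low for a plain push. New plan:
- Grip each stem loosely near its top and lower the flange onto the fixed tray's right-hand rim so it pivots in the fingers past 55°.
- Carry it clear and set it down so it lies on its side.

I'll start with A, after refining the tray wall from the first picture.

```bash
python3 -m pendant '0.5 0 -3 -6.6 -1;0 0 -3.5 -5 -0.5;0 0 -3.5 -5 0.2;0 0 0 -5 0.3;0 0 0 -5 0.3'
python3 - <<'E'
from h import *
go(.544,.104,.16,107.6)
im=cv2.imread("pics/top0.png")
cv2.imwrite("pics/crop2.png",cv2.resize(im[180:300,120:240],None,fx=5,fy=5,interpolation=cv2.INTER_CUBIC))
E
```

```text
time: 5.1
ee_pos: [0.5206, -0.2815, 0.1732]
tcp_rot: [0.589, 0.808, -0.001, 0.002]
wrist_force: [-0.6, 1.0, -0.1]
opening: 0.0552
grasp_force: 0.0
t 5.1 pos [ 0.5206 -0.2815  0.1732] xang 107.9 op 0.0552 F [-0.6  1.  -0.1] | shift [35.97 14.06  1.19] turn 0.3
```

View pics/crop2.png

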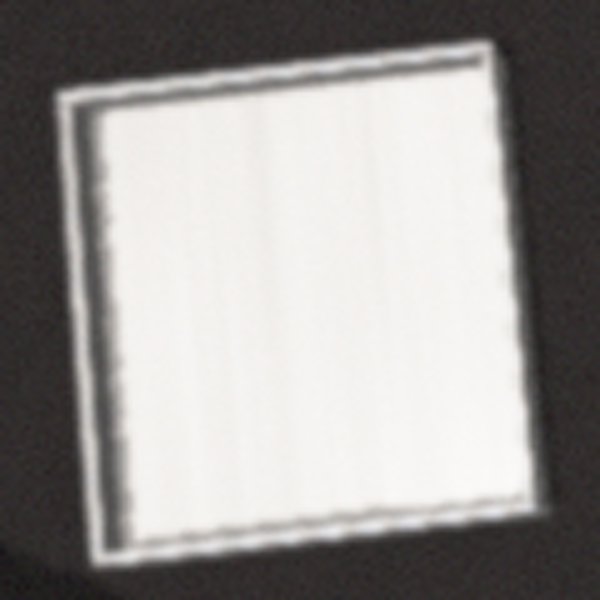

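The tray's outer rim corners in the crop are at about (57,92), (493,40), (545,510) and (93,565).

```bash
python3 -m pendant '3 1.17 0 0 0.3;3 1.17 0 0 0.3;3 1.17 0 0 0.3;3 1.17 0 0 0.3;3 1.17 0 0 0.3;3 1.17 0 0 0.3;3 1.17 0 0 0.3;3 1.17 0 0 0.3;3 1.17 0 0 0.3;3 1.17 0 0 0.3;3 1.17 0 0 0.3;3 1.17 0 0 0.3'
python3 - <<'E'
from h import *
c=load("pics/top0.png")
p=px2w(c,(np.array([(57,92),(493,40),(545,510),(93,565)])+.5)/5-.5+[120,180],.035)
r=cv2.minAreaRect(p[:,:2].astype(np.float32)*1000); print(p.round(4).tolist(),r)
go(.544,.104,.042,107.6)
w=snap("wrist","pics/w1.png"); print(w["eye"],w2px(w,[[.544,.104,.076]]))
im=cv2.imread("pics/w1.png"); cv2.imwrite("pics/w1s.png",im)
E
```

```text
time: 6.3
ee_pos: [0.5447, 0.1062, 0.1714]
tcp_rot: [0.59, 0.807, -0.0, 0.001]
wrist_force: [0.1, 0.1, -0.0]
opening: 0.0553
grasp_force: 0.0
[[0.5921, 0.4492, 0.035], [0.6232, 0.249, 0.035], [0.4045, 0.2132, 0.035], [0.3742, 0.4158, 0.035]] ((498.4715576171875, 331.24029541015625), (221.5995330810547, 204.8252716064453), 8.72432804107666)
t 6.3 pos [0.5447 0.1062 0.1714] xang 107.7 op 0.0553 F [ 0.1  0.1 -0. ] | shift [-0.17 -0.14 12.94] turn 0.1
[0.52395579 0.17473707 0.31307347] [[313.04246826 243.21023016]]
```

View pics/w1s.png

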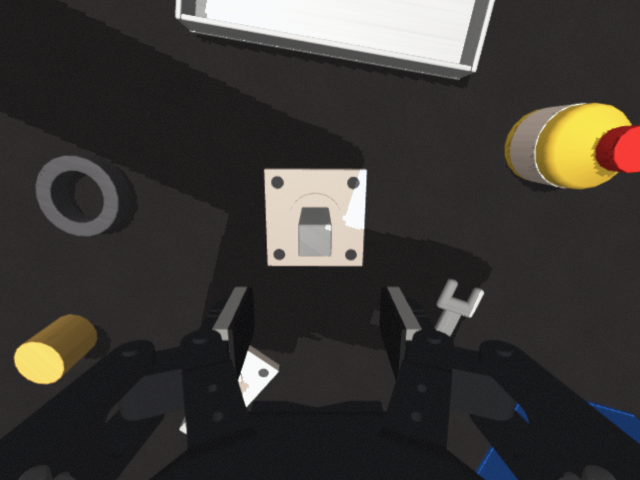

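The wrist view shows bonnet A's stem top at px (315,246), against (313,243) predicted. The tray's near rim edge runs from (182,17) to (472,70), and the oil bottle is well away at (570,150).

```bash
python3 - <<'E'
from h import *
w=load("pics/w1s.png".replace("w1s","w1"))
print(px2w(w,[(315,246)],.076).round(4),px2w(w,[(182,17),(472,70)],.035).round(4), px2w(w,[(265,169),(366,170),(362,266),(268,266)],.01).round(4).tolist())
q=px2w(w,[(315,246)],.076)[0]
go(q[0],q[1],.042,107.6)
E
```

```text
[[0.546  0.1024 0.076 ]] [[0.4097 0.2224 0.035 ]
 [0.6181 0.2532 0.035 ]] [[0.4903, 0.1353, 0.01], [0.5731, 0.1608, 0.01], [0.5996, 0.077, 0.01], [0.5164, 0.0505, 0.01]]
t 6.35 pos [0.5447 0.1106 0.1715] xang 107.8 op 0.0556 F [ 0.6  1.8 -0.4] | shift [-0.85 -0.16 12.95] turn 0.2
```

```bash
python3 -m pendant '-0.6 -0.1 3 0 0.3;0 0 3.5 0 0.3;0 0 3.5 0 0.3;0 0 2.9 0 0.3;0 0 0 0 -1;0 0 0 0 -1;0 0 0 0 -1;0 0 0 0 -1' 25
python3 -c "
from h import *
go(.513,.19,.107,98.6)"
```

```text
time: 7.15
ee_pos: [0.5461, 0.0991, 0.0436]
tcp_rot: [0.59, 0.807, 0.001, 0.001]
wrist_force: [-0.2, -0.1, -4.3]
opening: 0.0234
grasp_force: 29.9
t 7.15 pos [0.5461 0.0991 0.0436] xang 107.7 op 0.0234 F [-0.2 -0.1 -4.3] | shift [ 9.66 -0.38 -6.35] turn 9.1
```

```bash
python3 -m pendant '0 0 -2 0 -1;0 0 -2.2 4.5 -1;0 0 -2.2 4.6 -1;0 0 0 0 -1'
python3 -c "
from h import *
go(.5154,.1984,.107,98.6)"
```

```text
time: 7.55
ee_pos: [0.5478, 0.0993, 0.1098]
tcp_rot: [0.652, 0.758, 0.003, 0.003]
wrist_force: [0.5, -0.1, -4.6]
opening: 0.0235
grasp_force: 30.0
t 7.55 pos [0.5478 0.0993 0.1098] xang 98.6 op 0.0235 F [ 0.5 -0.1 -4.6] | shift [10.29 -1.73  0.25] turn -0.0
```

```bash
python3 -m pendant '2.06 -0.34 0 0 -1;2.06 -0.34 0 0 -1;2.06 -0.34 0 0 -1;2.06 -0.34 0 0 -1;2.06 -0.34 0 0 -1;0 0 0 0 -1;0 0 0 0 -1;0 0 1.4 0 -1' 20
python3 -c "
from h import *
go(.5154,.1984,.08,98.6)"
python3 -m pendant '0 0 0.7 0 -1;0 0 0.7 0 -1;-0.4 0 0.35 0 -1;-0.4 0 0.35 0 -1;-0.4 0 0.3 0 -1;-0.4 0 0.3 0 -1'
python3 - <<'E'
from h import *
go(.5154,.1984,.08,98.6)
snap("side","pics/side2.png")
s=cv2.imread("pics/side2.png")[130:290,230:430]
cv2.imwrite("pics/m2.png",cv2.resize(s,None,fx=3.5,fy=3.5))
E
```

```text
time: 8.35
ee_pos: [0.515, 0.1983, 0.0934]
tcp_rot: [0.652, 0.758, 0.002, 0.002]
wrist_force: [0.9, -0.2, -4.8]
opening: 0.0233
grasp_force: 30.0
t 8.35 pos [0.515  0.1983 0.0934] xang 98.6 op 0.0233 F [ 0.9 -0.2 -4.8] | shift [0.01 0.04 1.34] turn 0.0
time: 8.95
ee_pos: [0.5159, 0.1826, 0.0654]
tcp_rot: [0.653, 0.758, 0.001, 0.0]
wrist_force: [-0.8, 1.4, 2.2]
opening: 0.0236
grasp_force: 33.1
t 8.95 pos [0.5159 0.1826 0.0654] xang 98.5 op 0.0236 F [-0.8  1.4  2.2] | shift [ 1.57  0.18 -1.45] turn -0.1
```

View pics/m2.png

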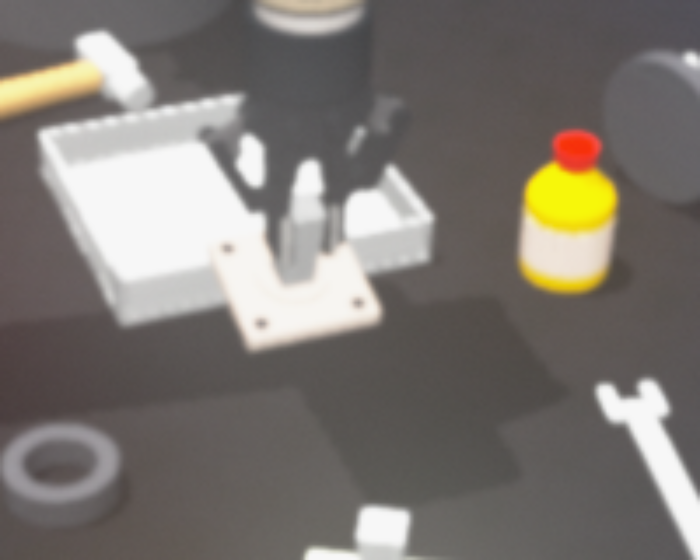

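The flange edge is resting on the tray's right rim (flange at crop px (297,290)) and the wrist force confirms rim contact. I'll carry on along the tilting path.

```bash
python3 -m pendant '-0.35 0 0.35 0 -1;-0.35 0 0.35 0 -1;-0.3 0 0.4 0 -1;0 0 0 0 -1'
python3 -m pendant '0.3 0 0.05 0 -1;0.3 0 0.05 0 -1;0.3 0 0.05 0 -1;0.3 0 0 0 -1;0 0 0 0 -1'
python3 -m pendant '0 0 0.25 0 -1;-0.15 0 0.25 0 -1;-0.15 0 0.25 0 -1;0 0 0 0 -1'
python3 -c "
from h import *
go(.5154,.1984,.08,98.6)"
```

```text
time: 9.4
ee_pos: [0.5176, 0.1722, 0.0538]
tcp_rot: [0.653, 0.758, 0.0, 0.0]
wrist_force: [0.7, -1.2, 0.0]
opening: 0.0234
grasp_force: 34.3
time: 9.9
ee_pos: [0.5183, 0.1763, 0.0559]
tcp_rot: [0.649, 0.76, -0.004, 0.006]
wrist_force: [0.0, -35.0, 21.4]
opening: 0.0237
grasp_force: 37.1
time: 10.3
ee_pos: [0.5185, 0.1755, 0.0507]
tcp_rot: [0.65, 0.76, -0.002, 0.005]
wrist_force: [-4.0, -26.5, 40.3]
opening: 0.0236
grasp_force: 41.8
t 10.3 pos [0.5185 0.1755 0.0507] xang 98.9 op 0.0236 F [ -4.  -26.5  40.3] | shift [ 2.28  0.06 -2.95] turn 0.3
```

Underside friction against the rim jams the pivot: the force line runs straight from rim to grip, at 35 N sideways. A positive lock is better. I'll butt the flange's leading edge against the tray's outer wall on the bench and tip the gripped stem toward and over the tray. That needs no friction, and the stem clears the rim up to about 60°. First I'll back off, set A flat and regrip.

```bash
python3 -m pendant '0 0 -1 0 -1;-1.5 0 -1.5 0 -1;-2 0 0 0 -1;-2 0 0 0 -1;-2 0 0 0 -1;0 0 1 0 -1;0 0 0.7 0 -1;1 0 0.4 0 -1;1 0 0.4 0 -1;0 0 0 0 -1'
python3 -m pendant '0 0 0 0 0;0 0 0 0 0;0 0 0 0 0;0 0 0 0 0;0 0 0.3 0 0;0 0 0 0 -1;0 0 0 0 -1;0 0 0 0 -1' 30
python3 -c "
from h import *
go(.5154,.1984,.044,98.6)"
```

```text
time: 11.3
ee_pos: [0.5228, 0.129, 0.0451]
tcp_rot: [0.651, 0.759, -0.001, -0.001]
wrist_force: [-1.5, 1.1, 0.4]
opening: 0.0237
grasp_force: 37.1
time: 12.1
ee_pos: [0.5237, 0.1272, 0.0422]
tcp_rot: [0.652, 0.758, -0.0, -0.0]
wrist_force: [-0.9, -0.1, -0.7]
opening: 0.0232
grasp_force: 29.9
t 12.1 pos [0.5237 0.1272 0.0422] xang 98.6 op 0.0232 F [-0.9 -0.1 -0.7] | shift [ 7.17  0.24 -0.19] turn -0.0
```

```bash
python3 -m pendant '1.5 0 0 0 -1;1.5 0 0 0 -1;1.2 0 0 0 -1;0.8 0 0 0 -1;0 0 0 0 -1'
python3 -m pendant '0.3 0 0 0 -1;0.3 0 0 0 -1;0 0 0 0 -1'
python3 -m pendant '0.3 0 0 0 -1;0.3 0 0 0 -1;0 0 0 0 -1'
python3 -c "
from h import *
go(.5154,.1984,.044,98.6)"
```

```text
time: 12.6
ee_pos: [0.516, 0.1759, 0.0431]
tcp_rot: [0.65, 0.76, -0.002, 0.001]
wrist_force: [0.1, -10.2, 4.1]
opening: 0.0232
grasp_force: 32.3
time: 12.9
ee_pos: [0.5157, 0.1786, 0.0444]
tcp_rot: [0.65, 0.76, -0.003, 0.003]
wrist_force: [-1.2, -23.4, 14.2]
opening: 0.0232
grasp_force: 35.8
time: 13.2
ee_pos: [0.5151, 0.1831, 0.0454]
tcp_rot: [0.65, 0.76, -0.004, 0.003]
wrist_force: [-2.3, -29.1, 22.2]
opening: 0.0235
grasp_force: 41.8
t 13.2 pos [0.5151 0.1831 0.0454] xang 99.0 op 0.0235 F [ -2.3 -29.1  22.2] | shift [1.51 0.27 0.13] turn 0.4
```

```bash
python3 -m pendant '0 0 -0.5 0 -1;0 0 -0.4 0 -1;0 0 0 0 -1'
python3 -m pendant '0.6 0 -0.3 0 -1;0.6 0 -0.2 0 -1;0 0 0 0 -1'
python3 -m pendant '0.7 0 -0.15 0 -1;0.7 0 -0.15 0 -1;0 0 0 0 -1'
python3 -c "
from h import *
go(.5154,.1984,.044,98.6);print(bot.read_state()['ft_torque'])"
```

```text
time: 13.5
ee_pos: [0.5143, 0.188, 0.0515]
tcp_rot: [0.652, 0.758, -0.001, 0.0]
wrist_force: [1.0, -8.2, -0.2]
opening: 0.0235
grasp_force: 38.5
time: 13.8
ee_pos: [0.5127, 0.2004, 0.0565]
tcp_rot: [0.651, 0.759, -0.001, 0.001]
wrist_force: [0.6, -6.9, -0.7]
opening: 0.0233
grasp_force: 38.6
time: 14.1
ee_pos: [0.5108, 0.2145, 0.06]
tcp_rot: [0.651, 0.759, -0.001, 0.001]
wrist_force: [0.2, -5.9, 3.7]
opening: 0.0235
grasp_force: 39.8
t 14.1 pos [0.5108 0.2145 0.06  ] xang 98.7 op 0.0235 F [ 0.2 -5.9  3.7] | shift [-1.66  0.21  1.6 ] turn 0.1
[-1.17513768 -0.03121035  0.007774  ]
```

Smooth tipping now, at about 6 N. Continuing along the arc.

```bash
python3 -m pendant '0.7 0 -0.05 0 -1;0.7 0 0 0 -1;0.7 0 0.05 0 -1;0.7 0 0.1 0 -1;0 0 0 0 -1'
python3 -m pendant '0.6 0 0.15 0 -1;0.5 0 0.15 0 -1;0 0 0 0 -1'
python3 - <<'E'
from h import *
go(.5154,.1984,.044,98.6)
snap("side","pics/side3.png")
s=cv2.imread("pics/side3.png")[130:290,230:430]
cv2.imwrite("pics/m3.png",cv2.resize(s,None,fx=3.5,fy=3.5,interpolation=cv2.INTER_CUBIC))
E
```

```text
time: 14.6
ee_pos: [0.5068, 0.2429, 0.0591]
tcp_rot: [0.652, 0.759, 0.0, 0.001]
wrist_force: [0.1, -2.4, 5.9]
opening: 0.0235
grasp_force: 41.4
time: 14.9
ee_pos: [0.5053, 0.2537, 0.0559]
tcp_rot: [0.652, 0.758, 0.0, 0.0]
wrist_force: [0.0, -3.0, 5.4]
opening: 0.0236
grasp_force: 41.6
t 14.9 pos [0.5053 0.2537 0.0559] xang 98.6 op 0.0236 F [ 0.  -3.   5.4] | shift [-5.62  0.17  1.19] turn 0.0
```

View pics/m3.png

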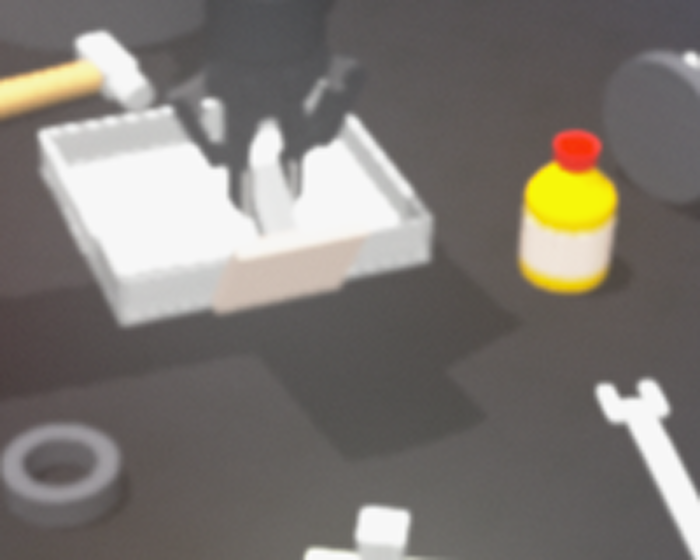

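The underside now faces the side camera (tan parallelogram at crop px (290,272)) and is plain, so A looks sound. I'll grip harder, lift, carry A clear to about (0.60, 0.0), set its edge down and release.

```bash
python3 -m pendant '0 0 0 0 -1;0 0 -1.5 0 -1;0 0 -2 0 -1;0 0 0 0 -1' 70
python3 - <<'E'
from h import *
go(.596,.027,.065,98.6)
im=cv2.imread("pics/side3.png"); c=load("pics/side3.png")
g=im[130:290,230:430]; print(im[195:220,292:335:6].min(2)[::3])
E
```

```text
time: 15.35
ee_pos: [0.5058, 0.254, 0.0913]
tcp_rot: [0.653, 0.758, 0.002, 0.0]
wrist_force: [0.7, 0.7, -4.9]
opening: 0.0231
grasp_force: 70.1
t 15.35 pos [0.5058 0.254  0.0913] xang 98.5 op 0.0231 F [ 0.7  0.7 -4.9] | shift [-23.79   5.55   2.6 ] turn -0.1
[[247 247 192 233 246 246 243 241]
 [247 247 236 244 243 236 206 194]
 [247 242 241 226 194 181 179 198]
 [224 201 186 181 180 181 180 200]
 [199 182 183 181 180 180 184 180]
 [193 180 180 180 180 178 132  89]
 [188 181 181 179 162 128  89  84]
 [183 175 154 115  91  87  85  85]
 [129 102  92  88  88  87  84  83]]
```

```bash
python3 -m pendant '-3 0.7 0 0 -1;-3 0.7 0 0 -1;-3 0.7 0 0 -1;-3 0.7 0 0 -1;-3 0.7 0 0 -1;-3 0.7 0 0 -1;-3 0.7 0 0 -1;-2.8 0.6 0 0 -1;0 0 1.5 0 -1;0 0 1 0 -1;0 0 0 0 -1'
python3 -m pendant '0 0 0.3 0 -1;0 0 0.3 0 -1;0 0 0 0 -1'
python3 -m pendant '0 0 0.3 0 -1;0 0 0.2 0 -1;0 0 0 0 -1'
python3 -c "
from h import *
go(.596,.027,.055,98.6)"
```

```text
time: 16.45
ee_pos: [0.5919, 0.0267, 0.0623]
tcp_rot: [0.652, 0.758, -0.002, -0.003]
wrist_force: [-0.9, 0.8, -3.8]
opening: 0.0231
grasp_force: 69.9
time: 16.75
ee_pos: [0.5946, 0.0264, 0.0592]
tcp_rot: [0.652, 0.758, -0.0, -0.0]
wrist_force: [0.2, 0.6, -4.5]
opening: 0.0225
grasp_force: 69.9
time: 17.05
ee_pos: [0.5954, 0.0262, 0.056]
tcp_rot: [0.652, 0.758, 0.001, 0.001]
wrist_force: [-2.4, 0.6, 4.2]
opening: 0.0229
grasp_force: 71.3
t 17.05 pos [0.5954 0.0262 0.056 ] xang 98.6 op 0.0229 F [-2.4  0.6  4.2] | shift [0.07 0.08 0.1 ] turn -0.0
```

```bash
python3 -m pendant '0 0 0 0 0.3;0 0 0 0 0.3;0 0 0 0 0.3;0 0 0 0 0.3;0 0 -3 0 0.3;0 0 -4 0 0.3;0 0 -3 7.5 0.3;0 0 -1 7.5 0.3;0 0 0 7.5 0.3;0 0 0 7 0.3' 30
python3 - <<'E'
from h import *
go(.5,-.085,.16,69.1)
snap("side","pics/side4.png");snap("wrist","pics/w4.png")
s=cv2.imread("pics/side4.png")[150:450,230:480]; w=cv2.imread("pics/w4.png")
cv2.imwrite("pics/m4.png",np.hstack([cv2.resize(s,(400,480)),cv2.resize(w,(400,300)) if 0 else np.vstack([cv2.resize(w,(400,300)),np.zeros((180,400,3),np.uint8)])]))
E
```

```text
time: 18.05
ee_pos: [0.5952, 0.0254, 0.1652]
tcp_rot: [0.825, 0.565, 0.001, 0.001]
wrist_force: [-0.2, 0.1, 0.4]
opening: 0.0552
grasp_force: 0.0
t 18.05 pos [0.5952 0.0254 0.1652] xang 68.8 op 0.0552 F [-0.2  0.1  0.4] | shift [-13.74  -4.88   0.51] turn -0.3
```

View pics/m4.png

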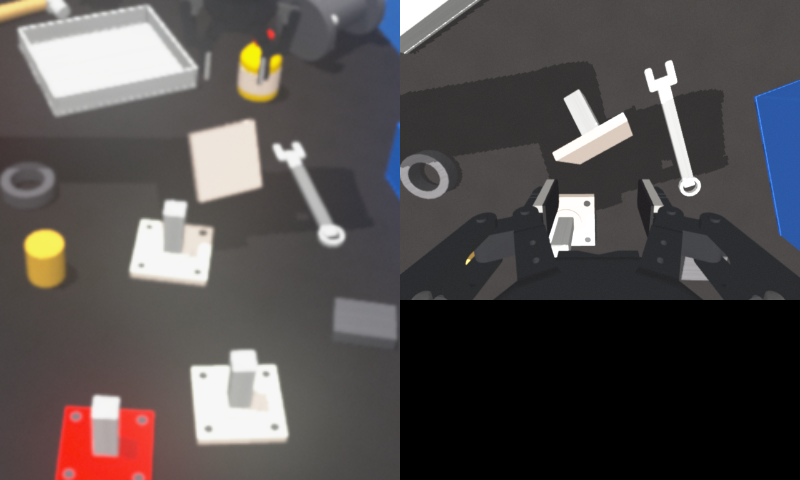

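Bonnet A lies tipped with a plain underside (left panel, px (226,160)). B is still upright at (172,250) and C is upright at (240,400), slid but clear of the red one. Now B.

```bash
python3 -m pendant '-3.5 -1.25 0 0 0.3;-3.5 -1.25 0 0 0.3;-3.5 -1.2 0 0 0.3;-3.2 -1.2 0 0 0.3;0 0 0 0 0.3;0 0 0 0 0.3'
python3 - <<'E'
from h import *
c=load("pics/side4.png")
for q in ([(190,366),(276,364),(287,440),(199,442)],[(137,220),(213,227),(207,286),(131,278)]):
    p=px2w(c,np.array(q)/1.6+[230,150],.010); r=cv2.minAreaRect(p[:,:2].astype(np.float32)*1000);print(p[:,:2].mean(0).round(4),r)
go(.5,-.085,.043,69.1)
# stem-top check in wrist picture
snap("wrist","pics/w5.png");w=load("pics/w5.png");print(w2px(w,[[.5,-.085,.076]]))
im=cv2.imread("pics/w5.png")
P=px2w(w,[(u,v) for v in range(0,480,2) for u in range(0,640,2)],.01)
m=(im[::2,::2].min(2)>140).reshape(-1)&(np.hypot(P[:,0]-.5,P[:,1]+.085)<.068)
print(m.sum(),cv2.minAreaRect(P[m][:,:2].astype(np.float32)*1000))
E
```

```text
time: 18.75
ee_pos: [0.5001, -0.0853, 0.1644]
tcp_rot: [0.824, 0.567, 0.0, 0.0]
wrist_force: [-0.1, -0.2, -0.1]
opening: 0.0556
grasp_force: 0.0
[ 0.5105 -0.312 ] ((510.4681701660156, -312.18743896484375), (94.35262298583984, 91.03182983398438), 79.11493682861328)
[ 0.4976 -0.0891] ((496.61029052734375, -89.0087890625), (98.92715454101562, 93.58526611328125), 70.56340026855469)
t 18.75 pos [ 0.5001 -0.0853  0.1644] xang 69.0 op 0.0556 F [-0.1 -0.2 -0.1] | shift [ 0.02 -0.02 12.14] turn -0.1
[[314.93935736 244.44337425]]
2298 ((499.9849548339844, -82.17495727539062), (87.52601623535156, 88.25305938720703), 69.05957794189453)
```

```bash
python3 -m pendant '0.2 0 3 0 0.3;0 0 3.5 0 0.3;0 0 3.5 0 0.3;0 0 2.1 0 0.3;0 0 0 0 -1;0 0 0 0 -1;0 0 0 0 -1;0 0 0 0 -1' 30
python3 -m pendant '0 0 -1.5 0 -1;0 0 -2 -7.5 -1;0 0 0 -7.5 -1;0 0 0 -7.5 -1;0 0 0 -7.1 -1;0 0 0 0 -1'
python3 -c "
from h import *
go(.519,.155,.08,98.6)"
```

```text
time: 19.6
ee_pos: [0.5015, -0.0828, 0.0441]
tcp_rot: [0.824, 0.567, 0.001, 0.001]
wrist_force: [0.0, 0.8, -5.7]
opening: 0.0238
grasp_force: 31.8
time: 20.2
ee_pos: [0.501, -0.0829, 0.079]
tcp_rot: [0.652, 0.758, 0.0, 0.001]
wrist_force: [0.6, 0.1, -5.9]
opening: 0.0236
grasp_force: 31.8
t 20.2 pos [ 0.501  -0.0829  0.079 ] xang 98.6 op 0.0236 F [ 0.6  0.1 -5.9] | shift [23.25  5.36 -0.11] turn 0.0
```

```bash
python3 -m pendant '0 0 -4.8 0 -1;3.3 0.75 0 0 -1;3.3 0.75 0 0 -1;3.3 0.75 0 0 -1;3.3 0.75 0 0 -1;3.3 0.75 0 0 -1;3.3 0.75 0 0 -1;3.4 0.8 0 0 -1;0 0 3.5 0 -1;0 0 3 0 -1;0 0 1.5 0 -1;0 0 0 0 -1'
python3 -m pendant '0 0 0.2 0 -1;0.8 0 0 0 -1;0.8 0 0 0 -1;0 0 0 0 -1'
python3 -c "
from h import *
go(.516,.1755,.044,98.6)"
```

```text
time: 21.4
ee_pos: [0.5173, 0.1547, 0.045]
tcp_rot: [0.653, 0.758, -0.001, -0.001]
wrist_force: [-0.5, 0.7, -4.2]
opening: 0.0233
grasp_force: 32.9
time: 21.8
ee_pos: [0.5159, 0.1716, 0.045]
tcp_rot: [0.651, 0.759, 0.001, 0.0]
wrist_force: [0.1, 0.6, -4.9]
opening: 0.0234
grasp_force: 32.8
t 21.8 pos [0.5159 0.1716 0.045 ] xang 98.7 op 0.0234 F [ 0.1  0.6 -4.9] | shift [0.38 0.07 0.1 ] turn 0.1
```

```bash
python3 -m pendant '0.3 0 0 0 -1;0.3 0 0 0 -1;0 0 0 0 -1'
python3 -m pendant '0.3 0 -0.1 0 -1;0.3 0 -0.1 0 -1;0 0 0 0 -1'
python3 -c "
from h import *
go(.516,.1755,.044,98.6)"
```

```text
time: 22.1
ee_pos: [0.5149, 0.1767, 0.0444]
tcp_rot: [0.652, 0.759, 0.0, 0.0]
wrist_force: [-0.3, 0.5, -4.9]
opening: 0.0234
grasp_force: 32.8
time: 22.4
ee_pos: [0.5141, 0.1826, 0.0465]
tcp_rot: [0.652, 0.759, 0.0, 0.0]
wrist_force: [-0.6, 0.4, -5.4]
opening: 0.0236
grasp_force: 32.9
t 22.4 pos [0.5141 0.1826 0.0465] xang 98.7 op 0.0236 F [-0.6  0.4 -5.4] | shift [-0.73  0.08  0.25] turn 0.1
```

```bash
python3 -m pendant '0.3 0 0 0 -1;0.3 0 0 0 -1;0 0 0 0 -1'
python3 -m pendant '0.3 0 0 0 -1;0.3 0 0 0 -1;0 0 0 0 -1'
python3 -c "
from h import *
go(.516,.1755,.044,98.6)"
```

```text
time: 22.7
ee_pos: [0.513, 0.1886, 0.0463]
tcp_rot: [0.652, 0.759, 0.0, -0.0]
wrist_force: [0.9, -0.5, -4.3]
opening: 0.0232
grasp_force: 32.9
time: 23.0
ee_pos: [0.5123, 0.1941, 0.0463]
tcp_rot: [0.652, 0.759, -0.0, 0.0]
wrist_force: [-0.1, -1.0, -4.9]
opening: 0.0236
grasp_force: 32.8
t 23.0 pos [0.5123 0.1941 0.0463] xang 98.7 op 0.0236 F [-0.1 -1.  -4.9] | shift [-1.89  0.09  0.23] turn 0.1
```

```bash
python3 -m pendant '0.6 0 -0.35 0 -1;0.6 0 -0.25 0 -1;0.65 0 -0.2 0 -1;0 0 0 0 -1'
python3 -m pendant '0.65 0 -0.15 0 -1;0.65 0 -0.1 0 -1;0.65 0 -0.05 0 -1;0 0 0 0 -1'
python3 -c "
from h import *
go(.516,.1755,.044,98.6)"
```

```text
time: 23.4
ee_pos: [0.5098, 0.2117, 0.055]
tcp_rot: [0.651, 0.759, -0.0, 0.001]
wrist_force: [-0.0, -3.9, -3.0]
opening: 0.0237
grasp_force: 32.4
time: 23.8
ee_pos: [0.5069, 0.2312, 0.0579]
tcp_rot: [0.651, 0.759, -0.0, 0.001]
wrist_force: [0.3, -4.3, -2.4]
opening: 0.0233
grasp_force: 32.3
t 23.8 pos [0.5069 0.2312 0.0579] xang 98.7 op 0.0233 F [ 0.3 -4.3 -2.4] | shift [-5.64  0.05  1.4 ] turn 0.1
```

```bash
python3 -m pendant '0.65 0 0 0 -1;0.65 0 0.05 0 -1;0.65 0 0.1 0 -1;0.5 0 0.15 0 -1;0.6 0 0.25 0 -1;0 0 0 0 -1'
python3 - <<'E'
from h import *
go(.516,.1755,.044,98.6)
snap("side","pics/side5.png");im=cv2.imread("pics/side5.png"); c=load("pics/side5.png")
uv=w2px(c,[[.511,.215,.03]])[0];print(uv)
u,v=uv.astype(int); print(im[v-18:v+26:3,u-28:u+29:4].min(2))
E
```

```text
time: 24.4
ee_pos: [0.5023, 0.2614, 0.0519]
tcp_rot: [0.651, 0.759, -0.0, 0.001]
wrist_force: [1.2, -3.9, -2.8]
opening: 0.0237
grasp_force: 31.6
t 24.4 pos [0.5023 0.2614 0.0519] xang 98.7 op 0.0237 F [ 1.2 -3.9 -2.8] | shift [-8.7   0.05  0.8 ] turn 0.1
[310.83729689 207.59197879]
[[247 247 247 237 179 183 232 229 246 247 247 247 247 247 247]
 [247 247 247 247 241 200 232 230 243 247 247 247 247 247 247]
 [247 247 247 247 247 237 229 230 238 247 247 247 246 243 232]
 [247 247 247 247 247 242 224 238 242 243 244 242 237 223 200]
 [247 247 246 237 239 242 243 243 241 232 208 185 176 195 201]
 [232 223 221 217 234 236 218 194 178 175 174 174 182 200 200]
 [213 206 203 191 179 175 174 175 174 174 173 173 198 180 154]
 [200 198 198 184 173 174 173 173 175 174 170 144 109  92  90]
 [199 199 191 176 172 173 172 164 145 122 100  91  90  90  90]
 [204 197 182 168 154 131 111  95  91  90  91  89  88  89  90]
 [146 115 102  98  90  90  91  89  90  90  90  89  88  89  90]
 [ 84  86  86  87  88  88  89  89  89  89  88  88  89  89  88]
 [ 85  83  86  86  85  86  88  86  88  88  89  89  88  88  87]
 [ 84  85  85  86  87  86  85  85  86  87  88  87  88  87  88]
 [ 83  85  89  94  96  94  85  86  86  86  85  88  87  87  87]]
```

The same uniform band (about 173, no dark patch) shows on B's underside, so B is sound and C should be the slotted one. I'll put B down behind its old spot and check C before the tray.

```bash
python3 -m pendant '0.3 0 0.15 0 -1;0 0 0 0 -1;0 0 -1.5 0 -1;0 0 -3 0 -1;0 0 -4 0 -1;0 0 0 0 -1' 70
python3 -c "
from h import *
go(.486,-.09,.13,98.6)"
```

```text
time: 25.05
ee_pos: [0.5049, 0.2665, 0.14]
tcp_rot: [0.652, 0.758, 0.005, 0.002]
wrist_force: [1.1, 0.0, -5.3]
opening: 0.0234
grasp_force: 70.8
t 25.05 pos [0.5049 0.2665 0.14  ] xang 98.6 op 0.0234 F [ 1.1  0.  -5.3] | shift [-34.97  -7.21   0.8 ] turn 0.0
```

```bash
python3 -m pendant '-3.5 -0.72 0 0 -1;-3.5 -0.72 0 0 -1;-3.5 -0.72 0 0 -1;-3.5 -0.72 0 0 -1;-3.5 -0.72 0 0 -1;-3.5 -0.72 0 0 -1;-3.5 -0.72 0 0 -1;-3.5 -0.72 0 0 -1;-3.5 -0.72 0 0 -1;-3.5 -0.72 0 0 -1;0 0 2 0 -1;0 0 0 0 -1'
python3 -m pendant '0 0 3 0 -1;0 0 2 0 -1;0 0 0.5 0 -1;0 0 0 0 -1'
python3 -m pendant '0 0 0.3 0 -1;0 0 0.3 0 -1;0 0 0 0 -1'
python3 -c "
from h import *
go(.486,-.09,.053,98.6)"
```

```text
time: 26.25
ee_pos: [0.4807, -0.0919, 0.1129]
tcp_rot: [0.653, 0.757, -0.0, -0.003]
wrist_force: [-0.5, 1.4, -5.4]
opening: 0.0232
grasp_force: 70.4
time: 26.65
ee_pos: [0.4822, -0.0909, 0.0597]
tcp_rot: [0.651, 0.759, -0.0, -0.001]
wrist_force: [-0.9, -0.7, -5.3]
opening: 0.0231
grasp_force: 70.4
time: 26.95
ee_pos: [0.4832, -0.092, 0.0547]
tcp_rot: [0.652, 0.759, 0.0, 0.0]
wrist_force: [-0.0, 0.3, -5.5]
opening: 0.023
grasp_force: 70.5
t 26.95 pos [ 0.4832 -0.092   0.0547] xang 98.7 op 0.023 F [-0.   0.3 -5.5] | shift [0.16 0.3  0.17] turn 0.1
```

```bash
python3 -m pendant '0 0 0.2 0 -1;0 0 0.2 0 -1;0 0 0 0 -1'
python3 -m pendant '0.1 0 0.2 0 -1;0.1 0 0.2 0 -1;0 0 0 0 -1'
python3 -c "
from h import *
go(.486,-.09,.053,98.6)"
```

```text
time: 27.25
ee_pos: [0.4829, -0.0921, 0.0502]
tcp_rot: [0.652, 0.758, -0.0, -0.0]
wrist_force: [0.6, 0.6, -5.4]
opening: 0.0233
grasp_force: 70.5
time: 27.55
ee_pos: [0.483, -0.0904, 0.0484]
tcp_rot: [0.651, 0.759, -0.0, 0.001]
wrist_force: [-3.2, -0.3, 15.0]
opening: 0.0231
grasp_force: 73.2
t 27.55 pos [ 0.483  -0.0904  0.0484] xang 98.7 op 0.0231 F [-3.2 -0.3 15. ] | shift [-0.01  0.3  -0.46] turn 0.1
```

```bash
python3 -m pendant '0 0 0 0 0.3;0 0 0 0 0.3;0 0 0 0 0.3;0 0 0 0 0.3;0 0 -3 0 0.3;0 0 -4.5 0 0.3;0 0 -4 6.5 0.3;0 0 0 6.5 0.3;0 0 0 6.5 0.3' 30
python3 -c "
from h import *
go(.5105,-.312,.16,79.1)"
```

```text
time: 28.45
ee_pos: [0.4836, -0.0904, 0.1629]
tcp_rot: [0.772, 0.635, 0.001, 0.002]
wrist_force: [0.0, -0.2, -1.0]
opening: 0.0554
grasp_force: 0.0
t 28.45 pos [ 0.4836 -0.0904  0.1629] xang 78.9 op 0.0554 F [ 0.  -0.2 -1. ] | shift [-21.22   6.91   0.33] turn -0.2
```

```bash
python3 -m pendant '-3.54 1.15 0 0 0.3;-3.54 1.15 0 0 0.3;-3.54 1.15 0 0 0.3;-3.54 1.15 0 0 0.3;-3.54 1.15 0 0 0.3;-3.54 1.15 0 0 0.3;0 0 0 0 0.3;0 0 0 0 0.3'
python3 - <<'E'
from h import *
snap("wrist","pics/w6.png");w=load("pics/w6.png")
im=cv2.imread("pics/w6.png")
P=px2w(w,[(u,v) for v in range(0,480,2) for u in range(0,640,2)],.01)
m=(im[::2,::2].min(2)>140).reshape(-1)&(np.hypot(P[:,0]-.5105,P[:,1]+.312)<.068)
r=cv2.minAreaRect(P[m][:,:2].astype(np.float32)*1000);print(m.sum(),r)
go(r[0][0]/1000,r[0][1]/1000,.043,79.1)
snap("side","pics/side6.png");im=cv2.imread("pics/side6.png");c=load("pics/side6.png")
u,v=w2px(c,[[.488,-.125,.045]])[0].astype(int); print(u,v);print(im[v-30:v+31:6,u-36:u+37:6].min(2))
E
```

```text
time: 29.25
ee_pos: [0.5099, -0.3121, 0.1606]
tcp_rot: [0.771, 0.636, 0.0, -0.001]
wrist_force: [0.3, 0.8, -0.5]
opening: 0.0556
grasp_force: 0.0
2609 ((511.2098083496094, -309.6082458496094), (88.33406829833984, 88.97354125976562), 79.09613800048828)
t 29.3 pos [ 0.5097 -0.3109  0.1606] xang 79.1 op 0.0553 F [ 0.3  0.3 -0.3] | shift [ 0.14  0.15 11.76] turn 0.0
337 308
[[ 73  76  81 110 178 224 234 234 188 109  92  87  81]
 [ 72 184 235 236 236 236 235 220 173 133 130  89  87]
 [ 73 161 243 236 236 235 235 227 105 120 115  85  86]
 [ 75 108 245 241 236 235 235 234  88 155  80  77  83]
 [ 73  80 245 245 237 235 235 236  87 121  78  79  84]
 [ 73  75 244 245 245 236 235 235  97  88  85  84  81]
 [ 84  86 240 245 245 245 235 235 135  86  86  86  79]
 [ 87  87 225 245 245 245 244 226 129  85  83  84  77]
 [ 85  87 183 244 213 108  89  89  84  77  79 170  71]
 [ 85  87  88  88  89  91  89  92  92  90  86 183  72]
 [ 86  85  87  87  88  87  90  89  89  85  78 185  76]]
```

B lies with a plain, bright underside, so C is the slotted one. Picking up C.

```bash
python3 -m pendant '0.1 0.15 3 0 0.3;0 0 3.5 0 0.3;0 0 3.5 0 0.3;0 0 1.8 0 0.3;0 0 0 0 -1;0 0 0 0 -1;0 0 0 0 -1;0 0 0 0 -1' 30
python3 -m pendant '0 0 -2 0 -1;0 0 -4 -6.5 -1;0 0 -4.5 -6.5 -1;0 0 -2 -6.5 -1;0 0 0 0 -1'
python3 -c "
from h import *
go(.517,.165,.165,98.6)"
```

```text
time: 30.15
ee_pos: [0.5126, -0.311, 0.0443]
tcp_rot: [0.771, 0.637, 0.0, 0.001]
wrist_force: [0.2, 0.4, -4.7]
opening: 0.0236
grasp_force: 32.5
time: 30.65
ee_pos: [0.5142, -0.3127, 0.1728]
tcp_rot: [0.652, 0.758, -0.0, 0.005]
wrist_force: [1.0, -0.6, -3.3]
opening: 0.0239
grasp_force: 32.6
t 30.65 pos [ 0.5142 -0.3127  0.1728] xang 98.6 op 0.0239 F [ 1.  -0.6 -3.3] | shift [47.19  7.45  0.47] turn 0.0
```

```bash
python3 -m pendant '3.9 0.62 0 0 -1;3.9 0.62 0 0 -1;3.9 0.62 0 0 -1;3.9 0.62 0 0 -1;3.9 0.62 0 0 -1;3.9 0.62 0 0 -1;3.9 0.62 0 0 -1;3.9 0.62 0 0 -1;3.9 0.62 0 0 -1;3.9 0.62 0 0 -1;3.9 0.62 0 0 -1;3.9 0.62 0 0 -1'
python3 -m pendant '0 0 0 0 -1;0 0 4 0 -1;0 0 4 0 -1;0 0 3 0 -1;0 0 0 0 -1;0 0 0 0 -1'
python3 -c "
from h import *
go(.516,.178,.045,98.6)"
```

```text
time: 31.85
ee_pos: [0.5137, 0.1643, 0.1668]
tcp_rot: [0.653, 0.757, -0.001, -0.001]
wrist_force: [1.1, 0.0, -4.7]
opening: 0.0238
grasp_force: 32.5
time: 32.45
ee_pos: [0.5146, 0.1623, 0.0576]
tcp_rot: [0.652, 0.758, -0.001, -0.001]
wrist_force: [0.8, -0.2, -3.4]
opening: 0.0233
grasp_force: 32.4
t 32.45 pos [0.5146 0.1623 0.0576] xang 98.6 op 0.0233 F [ 0.8 -0.2 -3.4] | shift [1.53 0.38 1.26] turn -0.0
```

```bash
python3 -m pendant '0.8 0 0.6 0 -1;0.8 0 0.6 0 -1;0.6 0 0 0 -1;0 0 0 0 -1'
python3 -m pendant '0.3 0 0 0 -1;0.3 0 0 0 -1;0 0 0 0 -1'
python3 -c "
from h import *
go(.516,.19,.045,98.6)"
```

```text
time: 32.85
ee_pos: [0.5119, 0.1859, 0.0469]
tcp_rot: [0.651, 0.759, 0.0, 0.0]
wrist_force: [-0.6, -0.1, -3.7]
opening: 0.0237
grasp_force: 32.4
time: 33.15
ee_pos: [0.5111, 0.1909, 0.0465]
tcp_rot: [0.652, 0.759, 0.0, 0.0]
wrist_force: [0.1, 0.7, -4.3]
opening: 0.0235
grasp_force: 32.4
t 33.15 pos [0.5111 0.1909 0.0465] xang 98.7 op 0.0235 F [ 0.1  0.7 -4.3] | shift [-0.16  0.47  0.15] turn 0.1
```

```bash
python3 -m pendant '0.3 0 0 0 -1;0 0 0 0 -1'
python3 -m pendant '0.3 0 -0.1 0 -1;0.3 0 -0.15 0 -1;0 0 0 0 -1'
python3 -m pendant '0.6 0 -0.3 0 -1;0.6 0 -0.2 0 -1;0 0 0 0 -1'
python3 -c "
from h import *
go(.516,.19,.045,98.6)"
```

```text
time: 33.35
ee_pos: [0.5109, 0.1925, 0.0465]
tcp_rot: [0.651, 0.759, -0.001, 0.001]
wrist_force: [0.4, -4.4, -2.1]
opening: 0.0235
grasp_force: 32.6
time: 33.65
ee_pos: [0.5102, 0.1978, 0.0495]
tcp_rot: [0.651, 0.759, -0.001, 0.001]
wrist_force: [1.0, -6.9, 0.2]
opening: 0.0235
grasp_force: 32.9
time: 33.95
ee_pos: [0.5084, 0.2102, 0.0545]
tcp_rot: [0.651, 0.759, -0.0, 0.001]
wrist_force: [0.4, -5.0, -1.3]
opening: 0.0237
grasp_force: 32.6
t 33.95 pos [0.5084 0.2102 0.0545] xang 98.7 op 0.0237 F [ 0.4 -5.  -1.3] | shift [-2.11  0.44  0.96] turn 0.1
```

```bash
python3 -m pendant '0.65 0 -0.15 0 -1;0.65 0 -0.1 0 -1;0.65 0 -0.05 0 -1;0.65 0 0 0 -1;0.65 0 0.05 0 -1;0.65 0 0.1 0 -1;0.65 0 0.1 0 -1;0.6 0 0.2 0 -1;0.5 0 0.25 0 -1;0 0 0 0 -1'
python3 -m pendant '0 0 0 0 -1;0 0 -2 0 -1;0 0 -4 0 -1;0 0 -3 0 -1;0 0 0 0 -1;0 0 0 0 -1' 70
python3 - <<'E'
from h import *
go(.494,.30,.135,98.6)
snap("side","pics/side7.png");im=cv2.imread("pics/side7.png"); c=load("pics/side7.png")
s=bot.read_state();uv=w2px(c,[s["ee_pos"]+[.007,-.045,.0]])[0];print(uv)
u,v=uv.astype(int); print(im[v-22:v+30:3,u-32:u+33:4].min(2))
E
```

```text
time: 34.95
ee_pos: [0.4998, 0.2665, 0.0499]
tcp_rot: [0.651, 0.759, -0.0, 0.001]
wrist_force: [1.5, -5.5, -3.1]
opening: 0.0232
grasp_force: 32.3
time: 35.55
ee_pos: [0.499, 0.2675, 0.1399]
tcp_rot: [0.652, 0.758, 0.001, -0.0]
wrist_force: [-0.5, 0.2, -4.8]
opening: 0.0231
grasp_force: 70.4
t 35.55 pos [0.499  0.2675 0.1399] xang 98.6 op 0.0231 F [-0.5  0.2 -4.8] | shift [ 3.29 -0.01  0.5 ] turn 0.0
[307.97598173 165.02029235]
[[ 85  83  85  86  86 131 224 230 225 144  94  94  96  91  91  89  89]
 [ 93  89  84  85  88 153 215 231 229 149  93  95  97  94  94  93  91]
 [ 96  95  85  85  89 151 186 232 229 166  96  96  96  95  94  94  92]
 [ 98  93  89  88  92 153 165 232 229 201 107 131 123  96  96  95  93]
 [101  98  99  95  95 158 155 230 230 231 209 213 238 137 167 104  94]
 [104 104 120 164 195 238 185 218 232 232 221 233 242 247 247 158  95]
 [204 233 225 208 204 213 222 233 243 244 243 242 237 222 207 121  99]
 [202 201 202 201 200 235 244 242 237 220 197 183 180 179 173 102  98]
 [198 198 199 200 202 196 199 184 181 179 180 178 179 179 210 139 100]
 [202 212 219 232 229 182 180 180 178 172 171 195 193 179 194 237 101]
 [244 247 247 247 233 181 175 192 217 236 236 223 196 204 200 208 183]
 [247 247 247 247 199 182 233 226 207 189 183 181 182 245 237 193 233]
 [247 247 247 247 186 183 184 183 183 190 210 231 244 247 247 204 199]
 [247 247 247 246 184 187 204 228 243 247 247 247 247 247 247 245 192]
 [247 247 247 247 243 247 247 247 247 247 247 247 247 247 247 247 217]
 [247 247 247 247 247 247 247 247 247 247 247 247 247 247 247 247 247]
 [247 247 247 247 247 247 247 247 247 247 247 247 247 247 247 247 247]
 [247 247 247 247 247 247 247 247 247 247 247 247 247 247 247 247 243]]
```

The underside of C shows a dark/bright band structure in the middle, unlike the other two, so it's the slotted one. Carrying it over the tray and lowering it.

```bash
python3 -m pendant '2 0 0 0 -1;2 0 0 0 -1;1.8 0 0 0 -1;0 0 2.5 0 -1;0 0 2.5 0 -1;0 0 1.8 0 -1;0 0 0.5 0 -1;0 0 0 0 -1;0 0 0 0 -1'
python3 -m pendant '0 0 0.2 0 -1;0 0 0.2 0 -1;0 0 0 0 -1'
python3 -c "
from h import *
go(.49,.325,.0545,98.6)"
```

```text
time: 36.5
ee_pos: [0.4908, 0.3246, 0.0667]
tcp_rot: [0.652, 0.758, -0.0, -0.0]
wrist_force: [0.4, -0.2, -3.6]
opening: 0.0231
grasp_force: 70.1
time: 36.8
ee_pos: [0.4908, 0.3246, 0.0632]
tcp_rot: [0.652, 0.758, 0.0, 0.0]
wrist_force: [0.0, 0.1, -4.1]
opening: 0.0229
grasp_force: 70.1
t 36.8 pos [0.4908 0.3246 0.0632] xang 98.6 op 0.0229 F [ 0.   0.1 -4.1] | shift [ 0.06 -0.08  0.87] turn 0.0
```

```bash
python3 -m pendant '0 0 0.3 0 -1;0 0 0.2 0 -1;0 0 0 0 -1'
python3 -m pendant '0 0 0.2 0 -1;0 0 0 0 -1'
python3 -m pendant '0 0 0.2 0 -1;0 0 0 0 -1'
python3 -c "
from h import *
go(.49,.325,.0545,98.6)"
```

```text
time: 37.1
ee_pos: [0.4904, 0.3244, 0.0575]
tcp_rot: [0.652, 0.758, -0.0, -0.0]
wrist_force: [0.0, 0.0, -3.5]
opening: 0.0226
grasp_force: 70.1
time: 37.3
ee_pos: [0.4905, 0.3245, 0.0555]
tcp_rot: [0.652, 0.758, -0.0, -0.0]
wrist_force: [-0.7, 0.9, -3.8]
opening: 0.0231
grasp_force: 70.1
time: 37.5
ee_pos: [0.4905, 0.3244, 0.0536]
tcp_rot: [0.652, 0.758, -0.0, -0.0]
wrist_force: [0.1, -0.4, -4.2]
opening: 0.0231
grasp_force: 70.1
t 37.5 pos [0.4905 0.3244 0.0536] xang 98.7 op 0.0231 F [ 0.1 -0.4 -4.2] | shift [ 0.06 -0.04 -0.09] turn 0.1
```

```bash
python3 -m pendant '0 0 0.2 0 -1;0 0 0.1 0 -1;0 0 0 0 -1' 22
python3 -m pendant '0.3 0 0.2 0 -1;0.3 0 0.2 0 -1;0 0 0 0 -1'
python3 -m pendant '0.3 0 0.2 0 -1;0.3 0 0.2 0 -1;0 0 0 0 -1'
python3 -c "
from h import *
go(.49,.325,.0545,98.6)"
```

```text
time: 37.8
ee_pos: [0.4909, 0.3248, 0.0514]
tcp_rot: [0.652, 0.758, 0.0, 0.0]
wrist_force: [-0.9, 0.4, -0.4]
opening: 0.0232
grasp_force: 71.0
time: 38.1
ee_pos: [0.4903, 0.33, 0.0481]
tcp_rot: [0.651, 0.759, -0.0, 0.001]
wrist_force: [-0.4, -2.1, 7.5]
opening: 0.0232
grasp_force: 72.3
time: 38.4
ee_pos: [0.4896, 0.3359, 0.0441]
tcp_rot: [0.651, 0.759, -0.0, 0.001]
wrist_force: [0.1, -3.1, 7.3]
opening: 0.0227
grasp_force: 72.8
t 38.4 pos [0.4896 0.3359 0.0441] xang 98.8 op 0.0227 F [ 0.1 -3.1  7.3] | shift [-1.08 -0.12 -1.04] turn 0.2
```

```bash
python3 -m pendant '0.5 0 0.4 0 -1;0.45 0 0.5 0 -1;0 0 0 0 -1'
python3 -m pendant '0.4 0 0.5 0 -1;0.35 0 0.55 0 -1;0 0 0 0 -1'
python3 -c "
from h import *
go(.49,.325,.0545,98.6)"
```

```text
time: 38.7
ee_pos: [0.4883, 0.3457, 0.0349]
tcp_rot: [0.651, 0.759, 0.0, 0.001]
wrist_force: [-0.6, -1.4, 6.8]
opening: 0.023
grasp_force: 73.9
time: 39.0
ee_pos: [0.4872, 0.3534, 0.0242]
tcp_rot: [0.651, 0.759, 0.001, 0.001]
wrist_force: [-0.7, -0.4, 5.5]
opening: 0.0232
grasp_force: 75.5
t 39.0 pos [0.4872 0.3534 0.0242] xang 98.7 op 0.0232 F [-0.7 -0.4  5.5] | shift [-2.85 -0.15 -3.03] turn 0.1
```

```bash
python3 -m pendant '0.25 0 0.4 0 -1;0 0 0 0 -1;0 0 0 0 -0.38;0 0 0 0 -0.3;0 0 0 0 0;0 0 0 0 0.2;0 0 0 0 0.3'
python3 -c "
from h import *
go(.49,.325,.0545,98.6)"
python3 -m pendant '0 0 -2 0 0.3;0 0 -4 0 0.3;0 0 -4.5 0 0.3;0 0 -4.5 0 0.3;0 0 -4.5 0 0.3;-3 -4 0 0 0.3;-3 -4 0 0 0.3;-3 -4 0 0 0.3;-3 -4 0 0 0.3;0 0 0 0 0.3'
python3 - <<'E'
from h import *
go(.49,.325,.0545,98.6)
snap("top","pics/top9.png");snap("side","pics/side9.png")
t=cv2.imread("pics/top9.png")[130:330,110:510];s=cv2.imread("pics/side9.png")[130:430,200:500]
cv2.imwrite("pics/m9.png",np.hstack([cv2.resize(s,(400,400)),cv2.resize(t,(400,200)) if 0 else np.vstack([cv2.resize(t,(400,200)),cv2.resize(cv2.imread("pics/side9.png")[140:240,225:365],(400,200))])]))
E
```

```text
time: 39.7
ee_pos: [0.4859, 0.3556, 0.0192]
tcp_rot: [0.652, 0.758, -0.0, -0.0]
wrist_force: [-0.1, -1.3, 0.6]
opening: 0.0555
grasp_force: 0.0
t 39.7 pos [0.4859 0.3556 0.0192] xang 98.7 op 0.0555 F [-0.1 -1.3  0.6] | shift [-3.09 -0.06 -3.53] turn 0.1
time: 40.7
ee_pos: [0.3365, 0.209, 0.2129]
tcp_rot: [0.652, 0.758, -0.005, -0.003]
wrist_force: [0.3, 0.7, 0.4]
opening: 0.056
grasp_force: 0.0
t 40.7 pos [0.3365 0.209  0.2129] xang 98.6 op 0.056 F [0.3 0.7 0.4] | shift [ 9.22 17.1  15.61] turn -0.0
```

View pics/m9.png

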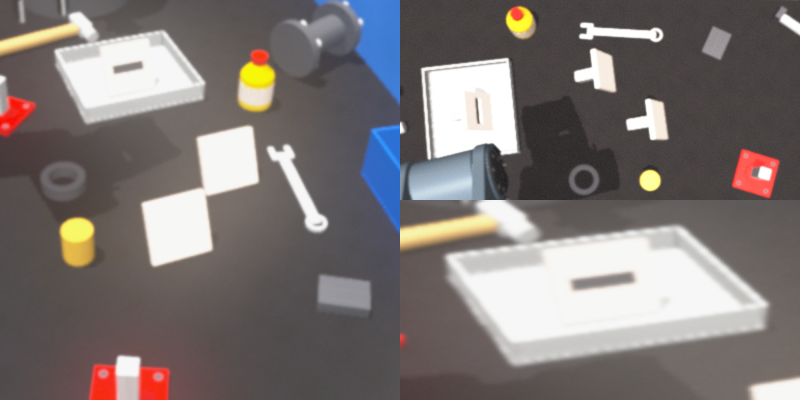

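The slotted bonnet lies on its side in the tray with the slot showing (dark slot at px (128,68) in the left panel and (602,281) in the close-up). The two sound ones lie tipped on the bench with plain undersides at (228,158) and (178,226). The oil, wrench and block are where they started, and the arm is clear.

```bash
python3 -m pendant '0 0 0 0 0.3;0 0 0 0 0.3;0 0 0 0 0.3'; python3 -c "
from workcell import bot
print(bot.finish_job())"
```

```text
time: 41.1
ee_pos: [0.347, 0.2136, 0.2143]
tcp_rot: [0.652, 0.759, 0.0, 0.0]
wrist_force: [0.4, 0.6, -0.7]
opening: 0.0555
grasp_force: 0.0
the job is handed in; nothing more can be done
None
```

I tipped all three bonnets over, set the slotted one (C) on its side in the tray with its slot showing, left A and B lying on the bench, and handed the job in at about 41 s; the hand-in returned no verdict.

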